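Tip the brass pins out of the flip-front caddy

TASK

Pick up the low steel caddy with the hanging front flap, hold it over the shallow square white tray and tip it flap-end down just far enough that the flap swings open and both brass pins roll out into the tray; never tip it right over onto its end. Then stand the empty caddy upright on the bare bench beside the tray, and leave the tray where it is.

Things in the scene. Friction and masses are not known exactly. Their poses are not given: they have to be found in the camera images.
- caddy_mid (a point): Centre of the low steel caddy: closed box 96 (its x) x 48 (y) x 62 mm tall, clear top, 0.2 kg, on the bench; point 31 mm above its underside. z up; the -x end, turned roughly to the robot, is the mouth: a 42 mm tall flap hangs there from a top hinge and swings out freely when that end is tipped down. Grip from above across the 48 mm flat sides. Not the 114 mm tall tin with a knob.
- tray_in (a point): Centre of the inner floor of the shallow square white tray, flat on the bench: 180 x 180 mm outside, 28 mm tall, walls and floor 5 mm thick (inside 170 x 170 mm; this point is 5 mm above the bench). Loose, 0.8 kg. Its x and y run parallel to its sides, z up. The round bowl is not wanted.
- pin1_mid (a point): Centre of the first brass pin, a round rod 12 mm in diameter, 34 mm long along its y, 30 g. It starts inside the caddy, lying across it at the back. The caddy's floor falls 8 degrees to the back from a mouth sill 17 mm above its underside: pins stay in while it is level, start to roll at 10 to 20 degrees of tip, and 45 degrees empties it.
- pin2_mid (a point): Centre of the second brass pin, the same as the first and lying beside it in the caddy.

How it is judged:
By the outcome, as a careful person would: the job done as asked, in the order asked, and still so for the second after the job is handed in, with the robot touching nothing.
It also fails if it takes over 58 s, if anything falls off the work surface, if the arm or the gripper's body presses on something with over 40 N, if the wrist force passes 120 N, or if a joint passes its speed limit or range.

ROBOT

A 7-joint arm with a two-finger parallel gripper is mounted at the origin on the work surface. World frame = base frame: x ahead of the robot, y to its left, z up, the work surface at z = 0. Lengths are in m, angles in degrees, forces in N, time in s.
With the tool pointing down it reaches from about 0.425 to 0.875 m from the base axis. Payload 4.7 kg.
Tool frame: the origin (TCP) lies at the very end of the fingers, on their centre line; the grasp point (between the pads) lies 19 mm behind it; z points along the fingers, y is the line along which they close (so a half turn about z gives the same grasp; the last joint's range is limited). The gripper opens to 87 mm and grips with 3 to 60 N. Pads are 19 mm wide; open, the fingers measure 117 mm over their backs; the gripper's body (75 mm by 190 mm) begins 51 mm behind the grasp point.
Start: joints at [-68.978, 18.392, -4.016, 83.108, 1.295, 78.541, -3.26], TCP at [0.225, 0.61, 0.223] pointing down, gripper open.
Joint ranges: [-163.93, 163.93], [-17.29, 119.83], [-79.2, 71.16], [3.27, 140.29], [-89.18, 269.18], [5.43, 117.66], [-154.24, 154.24]. Speed limits (degrees/s): [147.25, 147.25, 180, 180, 180, 180, 180].

INTERFACE

Orientations are given as [roll, pitch, yaw] about the fixed x, y, z axes, in that order (R = Rz(yaw) Ry(pitch) Rx(roll)).
In Python, from cell import get_obs, eyes, env gives the robot as it stands.
- The arm moves only by the tool servo_tool, never from a script. Its argument "series" is a list that holds one entry, the list of rows, each a list of 7 numbers: the shift along the tool's x, y, z in units of 300 mm (1.0 is 300 mm), then the turn, a rotation vector about the tool's x, y, z in units of pi rad (1.0 is pi rad), then the opening, from 0 (shut) to 1 (fully open). In form: [[[tx, ty, tz, wx, wy, wz, gripper], ...]]. A call has 1 to 12 rows; each row is the pose to reach, as a shift and turn from the pose commanded when the call began, along the tool's axes at that moment, turning the shorter way round; what a row does not reach only later rows make up. A row lasts 1/12 s, in which the tool goes at most 41.7 mm and 7.16 degrees, less where a joint would pass 70% of its speed; a pose out of reach is approached as far as the arm can. A call with a number of a shift or a turn outside -1 to 1 is refused whole. A call with a gripper value outside its range is refused whole. The fingers move at their own pace and stop on an object; "grip_force" is the grip in N (left out, the last holds). Time passes only in rows, so rows that repeat a pose let the fingers close. It gives the time, the measured TCP pose, the force, the opening and the grip force at its end, in the units of the state.
- get_obs(): the state, without advancing time (a new reading comes with each control period).
- eyes.read_camera(name): name is "scene" or "top" or "wrist"; returns a dict with "frame" (384x512x3 uint8, red, green, blue), "depth" (384x512 float32, m along the optical axis (not along the pixel's ray), 0 where there is no reading), "fx", "fy", "cx", "cy" (pixels), "origin" and "rotation" of the camera in the world; the wrist camera has in their place "mount" (4x4, takes a point from camera to tool coordinates, whose origin is the TCP and whose axes are the flange's). Camera axes: x right, y down, z forward; pixel columns grow to the right and rows downward; lengths in m; the calibration is good to about 2 mm. A picture is of the moment at which its call begins: read the wrist's pose just before it.
- env.sign_off(): hands the job in; it is judged then, once.
The state is a dict: "time_s": time; "qpos": joint angles; "joint_velocities": joint speeds; "effort": joint torques, N m; "tool_pos": TCP position; "tool_rot": TCP orientation; "force": force on the tool from outside, world axes, zero at the start; "wrist_torque": the same for the moment, N m; "grip_width": finger opening in m; "grasp_force": force on a finger pad.
Only numpy, scipy, OpenCV 4.12 (cv2) and the standard library are available. Lean on these libraries where they do the work, as an engineer would, in place of code of your own. Each camera call takes 0.05 s, during which the arm holds its last target. There are 200 camera calls.

## Working session

There is one attempt and no reset: what is moved stays moved. The work goes in short steps, Python scripts to look and compute and a tool call to move; the robot and the scene stay as the last step left them, time stands still between calls to the robot, and variables do not carry over. Pictures are saved under pics/ and viewed, at most 10 in all, crops included, and the job is handed in when it is done.

Besides the shell and the picture viewer there is one more tool, called after "Emit:" by a JSON object that holds its "fn" and its "kwargs". servo_tool: Moves the arm, as the interface text tells. Shifts and turns lie within -1 to 1; 1 stands for 300 mm of shift or pi rad of turn. Its arguments: {"type":"object","properties":{"series":{"type":"array"},"grip_force":{"type":"number"}},"required":["series"]}

```bash
mkdir -p pics; ls; cat > h.py <<'E'
import numpy as np, cv2
from cell import get_obs, eyes, env
def pts(c):
    d=c["depth"];v,u=np.indices(d.shape)
    P=np.stack([(u-c["cx"])/c["fx"]*d,(v-c["cy"])/c["fy"]*d,d],-1)
    return P@np.array(c["rotation"]).T+np.array(c["origin"])
E
python3 - <<'E'
from h import *
o=get_obs();print(o["tool_pos"],o["tool_rot"],o["time_s"],o["grip_width"])
for n in("scene","top"):
    c=eyes.read_camera(n);cv2.imwrite(f"pics/{n}0.png",c["frame"][:,:,::-1]);np.savez(f"{n}.npz",**{k:v for k,v in c.items()})
    print(n,c["origin"],(c["depth"]>0).mean(),c["rotation"])
E
```

```text
pics
[0.22441342 0.60944386 0.22147922] [-1.79891912e+02  5.57586253e-03  1.59789552e+02] 0.0 0.0871903016859994
scene [1.2122588  0.36123442 0.85721774] 0.9959462483723959 [-135.36501354    1.17929019  116.66581667]
top [ 0.42672562 -0.00831783  1.05551625] 0.99603271484375 [-174.41909117    0.33632883  -89.08677407]
```

View pics/top0.png

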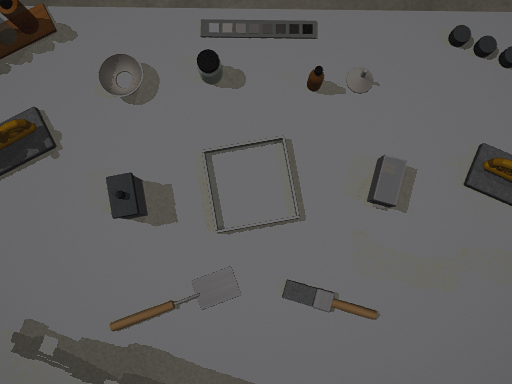

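View pics/scene0.png

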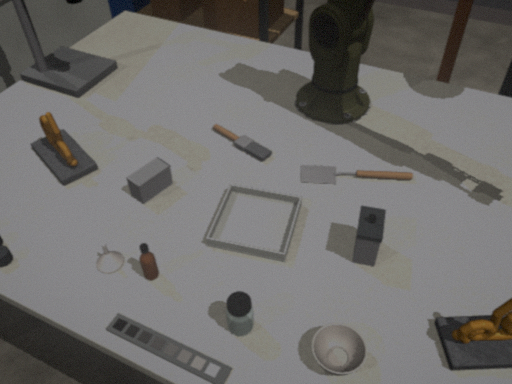

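Top view: tray near (251,185), caddy near (388,181) with its mouth end towards the image bottom (robot side), knobbed tin at (125,195), bowl at (121,77). In the scene view the caddy is at (150,180).

```bash
cat >> h.py <<'E'
from scipy.spatial.transform import Rotation as R
def pts(c):
    d=np.array(c["depth"]);v,u=np.indices(d.shape)
    P=np.stack([(u-c["cx"])/c["fx"]*d,(v-c["cy"])/c["fy"]*d,d],-1)
    return P@R.from_euler("xyz",c["rotation"],degrees=True).as_matrix().T+np.array(c["origin"])
E
python3 - <<'E'
from h import *
c=np.load("top.npz");P=pts(c)
def rect(sl,lo,hi):
    Q=P[sl].reshape(-1,3);Q=Q[(Q[:,2]>lo)&(Q[:,2]<hi)]
    print(len(Q),np.median(Q[:,2]),cv2.minAreaRect(Q[:,:2].astype(np.float32)*1000))
    return Q
print("bench",np.median(P[250:270,220:280,2]))
print("caddy z pct",np.percentile(P[165:200,380:400,2],[5,25,50,75,95]))
rect(np.s_[140:220,355:425],.052,.075)
rect(np.s_[140:220,355:425],.03,.075)
rect(np.s_[125:245,190:310],.02,.04)
print(P[155:162,388:400:6],P[200:206,380:390:5])
E
```

```text
bench -2.575791442449571e-05
caddy z pct [0.05836804 0.06066327 0.06180775 0.06299059 0.06453449]
1168 0.06177721922657503 ((553.64892578125, -275.88800048828125), (49.76171875, 100.0152359008789), 75.97651672363281)
1294 0.061492800151340454 ((553.64892578125, -275.88800048828125), (49.76171875, 100.0152359008789), 75.97651672363281)
844 0.02721005076000249 ((546.568359375, 11.15484619140625), (180.14218139648438, 180.2479705810547), 11.105741500854492)
[[[ 0.6052888  -0.27286367  0.06311234]
  [ 0.6166038  -0.30244311  0.00131251]]

 [[ 0.60294771 -0.27245864  0.06454972]
  [ 0.61389622 -0.3016456   0.00407833]]

 [[ 0.6015527  -0.27347815  0.06064252]
  [ 0.601648   -0.28569942  0.06115014]]

 [[ 0.5991288  -0.27294215  0.06257144]
  [ 0.59911577 -0.2849618   0.06370708]]

 [[ 0.59692509 -0.27273444  0.0632688 ]
  [ 0.5968924  -0.28470719  0.06453271]]

 [[ 0.59499479 -0.27295082  0.06237471]
  [ 0.59549131 -0.28579751  0.06053588]]

 [[ 0.592714   -0.27261373  0.0635578 ]
  [ 0.5934382  -0.2858288   0.0603362 ]]] [[[ 0.51221849 -0.25616913  0.06075861]
  [ 0.51231423 -0.26619658  0.06148055]]

 [[ 0.50998678 -0.25562037  0.06288785]
  [ 0.51017159 -0.26589501  0.06256481]]

 [[ 0.50808863 -0.25605809  0.06105756]
  [ 0.5080052  -0.26550163  0.06400317]]

 [[ 0.50719016 -0.25963914  0.0466084 ]
  [ 0.50614946 -0.26609462  0.06163878]]

 [[ 0.5063734  -0.26367002  0.0303512 ]
  [ 0.50500126 -0.26907428  0.05007136]]

 [[ 0.50517751 -0.26666968  0.01823201]
  [ 0.50416693 -0.27328768  0.03374461]]]
```

```bash
cat >> h.py <<'E'
def go(p,r,p0=None,r0=None):
    """units row from the pose now (or p0,r0) to pose p, rpy r"""
    if p0 is None: o=get_obs();p0,r0=o["tool_pos"],o["tool_rot"]
    e=lambda a:R.from_euler("xyz",a,degrees=True)
    A=e(r0);d=A.inv().apply(np.array(p)-p0)/.3;w=(A.inv()*e(r)).as_rotvec()/np.pi
    print(np.round(np.r_[d,w],4).tolist())
E
python3 - <<'E'
from h import *
a=([.50,.33,.2],[180,0,101]);b=([.56,.04,.2],[180,0,43]);c=([.5535,-.235,.2],[180,0,-14])
go(*a);go(*b,*a);go(*c,*b)
E
```

```text
[-1.1838, -0.5567, 0.0729, -0.0005, 0.0003, 0.3266]
[-0.9871, 0.0119, 0.0, 0.0, -0.0, 0.3222]
[-0.641, 0.6556, 0.0, 0.0, -0.0, 0.3167]
```

Emit:
{"fn": "servo_tool", "kwargs": {"series": [[[-0.95, -0.45, 0.06, 0, 0, 0.32, 1], [-0.95, -0.45, 0.06, 0, 0, 0.32, 1], [-0.95, -0.45, 0.06, 0, 0, 0.32, 1], [-0.95, -0.45, 0.06, 0, 0, 0.32, 1], [-0.95, -0.45, 0.06, 0, 0, 0.32, 1], [-0.95, -0.45, 0.06, 0, 0, 0.32, 1], [-0.95, -0.45, 0.06, 0, 0, 0.32, 1], [-0.95, -0.45, 0.06, 0, 0, 0.32, 1], [-0.95, -0.45, 0.06, 0, 0, 0.32, 1], [-0.95, -0.45, 0.06, 0, 0, 0.32, 1]]]}}

```text
time_s: 0.93
tool_pos: [0.4466, 0.3829, 0.2041]
tool_rot: [-180.0, 0.0, 102.0]
force: [-0.4, 0.2, -0.7]
grip_width: 0.0868
grasp_force: 0.0
```

```bash
python3 - <<'E'
from h import *
o=get_obs();print(o["qpos"],o["tool_pos"],o["tool_rot"])
b=([.56,.10,.2],[180,0,43]);c=([.5535,-.18,.2],[180,0,-14])
go(*b);go(*c,*b)
E
```

```text
[-53.73698838  11.39451759  12.09899813  94.20017104  -2.44795783
  74.70975705 -29.2385893 ] [0.44659054 0.38294684 0.20413874] [-1.79967495e+02  3.25420054e-02  1.01983304e+02]
[-1.0011, 0.174, 0.0143, -0.0001, 0.0003, 0.3277]
[-0.6524, 0.6678, 0.0, 0.0, -0.0, 0.3167]
```

Emit:
{"fn": "servo_tool", "kwargs": {"series": [[[-1.0, 0.17, 0.014, 0, 0, 0.328, 1], [-1.0, 0.17, 0.014, 0, 0, 0.328, 1], [-1.0, 0.17, 0.014, 0, 0, 0.328, 1], [-1.0, 0.17, 0.014, 0, 0, 0.328, 1], [-1.0, 0.17, 0.014, 0, 0, 0.328, 1], [-1.0, 0.17, 0.014, 0, 0, 0.328, 1], [-1.0, 0.17, 0.014, 0, 0, 0.328, 1], [-1.0, 0.17, 0.014, 0, 0, 0.328, 1], [-1.0, 0.17, 0.014, 0, 0, 0.328, 1], [-1.0, 0.17, 0.014, 0, 0, 0.328, 1]]]}}

```text
time_s: 1.77
tool_pos: [0.5584, 0.103, 0.2001]
tool_rot: [-180.0, -0.0, 43.2]
force: [-0.6, 0.4, -0.2]
grip_width: 0.0871
grasp_force: 0.0
```

Emit:
{"fn": "servo_tool", "kwargs": {"series": [[[-0.65, 0.67, 0, 0, 0, 0.317, 1], [-0.65, 0.67, 0, 0, 0, 0.317, 1], [-0.65, 0.67, 0, 0, 0, 0.317, 1], [-0.65, 0.67, 0, 0, 0, 0.317, 1], [-0.65, 0.67, 0, 0, 0, 0.317, 1], [-0.65, 0.67, 0, 0, 0, 0.317, 1], [-0.65, 0.67, 0, 0, 0, 0.317, 1], [-0.65, 0.67, 0, 0, 0, 0.317, 1], [-0.65, 0.67, 0, 0, 0, 0.317, 1], [-0.65, 0.67, 0, 0, 0, 0.317, 1]]]}}

```text
time_s: 2.6
tool_pos: [0.5545, -0.1747, 0.1999]
tool_rot: [-179.9, 0.0, -13.4]
force: [0.4, 1.3, -0.1]
grip_width: 0.0868
grasp_force: 0.0
```

```bash
python3 - <<'E'
from h import *
o=get_obs();print(o["qpos"],o["tool_pos"],o["tool_rot"])
c=eyes.read_camera("wrist");cv2.imwrite("pics/w1.png",c["frame"][:,:,::-1])
M=np.array(c["mount"]);d=c["depth"];v,u=np.indices(d.shape)
Q=np.stack([(u-c["cx"])/c["fx"]*d,(v-c["cy"])/c["fy"]*d,d],-1)@M[:3,:3].T+M[:3,3]
W=(Q@R.from_euler("xyz",o["tool_rot"],degrees=True).as_matrix().T+o["tool_pos"])
m=(W[...,2]>.054)&(W[...,2]<.07)&(d>0)&(np.hypot(W[...,0]-.5535,W[...,1]+.276)<.08)
print(m.sum(),cv2.minAreaRect(W[m][:,:2].astype(np.float32)*1000))
go([.5535,-.276,.12],[180,0,-14]);
E
```

```text
[-23.77435251  13.1899139   45.02504764  96.42051737  -9.72531426
  74.4485724  -80.30135795] [ 0.55451598 -0.1746913   0.19988584] [-1.79916620e+02  4.83232157e-02 -1.34266262e+01]
4519 ((554.5597534179688, -274.6071472167969), (48.854087829589844, 99.52904510498047), 75.26721954345703)
[0.0751, 0.3311, 0.2658, -0.0005, 0.0003, 0.0034]
```

View pics/w1.png

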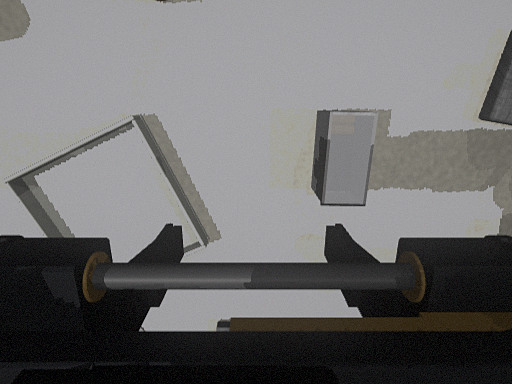

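The wrist view shows the caddy at (345,158), with the tray left at (120,190). Both measurements agree within about 1.5 mm.

```bash
python3 - <<'E'
from h import *
go([.554,-.275,.11],[180,0,-14.4]);go([.554,-.275,.021],[180,0,-14.4])
E
```

```text
[0.076, 0.3275, 0.2991, -0.0005, 0.0003, 0.0056]
[0.0762, 0.328, 0.5958, -0.0005, 0.0003, 0.0056]
```

Emit:
{"fn": "servo_tool", "kwargs": {"series": [[[0.038, 0.164, 0.1, 0, 0, 0.003, 1], [0.076, 0.328, 0.2, 0, 0, 0.006, 1], [0.076, 0.328, 0.3, 0, 0, 0.006, 1], [0.076, 0.328, 0.3, 0, 0, 0.006, 1], [0.076, 0.328, 0.3, 0, 0, 0.006, 1], [0.076, 0.328, 0.36, 0, 0, 0.006, 1], [0.076, 0.328, 0.42, 0, 0, 0.006, 1], [0.076, 0.328, 0.48, 0, 0, 0.006, 1], [0.076, 0.328, 0.54, 0, 0, 0.006, 1], [0.076, 0.328, 0.595, 0, 0, 0.006, 1], [0.076, 0.328, 0.595, 0, 0, 0.006, 1], [0.076, 0.328, 0.595, 0, 0, 0.006, 1]]]}}

```text
time_s: 3.65
tool_pos: [0.5537, -0.2757, 0.0224]
tool_rot: [-179.9, 0.0, -14.7]
force: [-0.4, 0.1, 0.6]
grip_width: 0.0874
grasp_force: 0.0
```

Emit:
{"fn": "servo_tool", "kwargs": {"series": [[[0, 0, 0, 0, 0, 0, 0.45], [0, 0, 0, 0, 0, 0, 0.45], [0, 0, 0, 0, 0, 0, 0.45], [0, 0, 0, 0, 0, 0, 0.45], [0, 0, 0, 0, 0, 0, 0.45], [0, 0, 0, 0, 0, 0, 0.45], [0, 0, 0, 0, 0, 0, 0.45], [0, 0, 0, 0, 0, 0, 0.45], [0, 0, 0, 0, 0, 0, 0.45], [0, 0, 0, 0, 0, 0, 0.45], [0, 0, 0, 0, 0, 0, 0.45], [0, 0, 0, 0, 0, 0, 0.45]]], "grip_force": 35}}

```text
time_s: 4.65
tool_pos: [0.5529, -0.2774, 0.0221]
tool_rot: [-179.9, -0.0, -14.9]
force: [-0.4, 5.3, 4.5]
grip_width: 0.0478
grasp_force: 35.0
```

Emit:
{"fn": "servo_tool", "kwargs": {"series": [[[0, 0, -0.01, 0, 0, 0, 0.45], [0, 0, -0.03, 0, 0, 0, 0.45], [0, 0, -0.06, 0, 0, 0, 0.45], [0, 0, -0.1, 0, 0, 0, 0.45], [0, 0, -0.14, 0, 0, 0, 0.45], [0, 0, -0.18, 0, 0, 0, 0.45], [0, 0, -0.22, 0, 0, 0, 0.45], [0, 0, -0.26, 0, 0, 0, 0.45], [0, 0, -0.29, 0, 0, 0, 0.45], [0, 0, -0.31, 0, 0, 0, 0.45], [0, 0, -0.32, 0, 0, 0, 0.45], [0, 0, -0.32, 0, 0, 0, 0.45]]]}}

```text
time_s: 5.65
tool_pos: [0.5526, -0.2787, 0.1186]
tool_rot: [-180.0, -0.1, -15.0]
force: [0.0, 0.1, -3.4]
grip_width: 0.0475
grasp_force: 35.0
```

```bash
python3 - <<'E'
from h import *
o=get_obs();print(o["tool_pos"],o["tool_rot"],o["qpos"],o["grip_width"],o["grasp_force"],o["force"])
b=([.572,-.13,.115],[180,0,-2]);c=([.591,.0195,.115],[180,0,11])
go(*b);go(*c,*b)
E
```

```text
[ 0.55259429 -0.27874155  0.11855442] [-1.79992709e+02 -6.00934712e-02 -1.49845164e+01] [-11.92284978  23.2691075   45.48854494  96.55634854 -17.76472375
  67.61189636 -66.90685728] 0.04749447544872644 34.993581294547766 [ 0.00589872  0.08252851 -3.41951633]
[-0.0657, -0.4957, 0.0118, -0.0, -0.0003, -0.0721]
[0.0459, -0.5002, -0.0, 0.0, 0.0, -0.0722]
```

Emit:
{"fn": "servo_tool", "kwargs": {"series": [[[-0.003, -0.02, 0, 0, 0, -0.003, 0.45], [-0.009, -0.07, 0, 0, 0, -0.01, 0.45], [-0.017, -0.13, 0.003, 0, 0, -0.019, 0.45], [-0.025, -0.19, 0.005, 0, 0, -0.028, 0.45], [-0.033, -0.25, 0.007, 0, 0, -0.037, 0.45], [-0.041, -0.31, 0.009, 0, 0, -0.046, 0.45], [-0.049, -0.37, 0.011, 0, 0, -0.055, 0.45], [-0.057, -0.43, 0.012, 0, 0, -0.063, 0.45], [-0.063, -0.475, 0.012, 0, 0, -0.069, 0.45], [-0.066, -0.495, 0.012, 0, 0, -0.072, 0.45]]]}}

```text
time_s: 6.48
tool_pos: [0.572, -0.126, 0.1138]
tool_rot: [-179.9, 0.0, -1.7]
force: [0.0, 0.9, -3.1]
grip_width: 0.0477
grasp_force: 35.0
```

Emit:
{"fn": "servo_tool", "kwargs": {"series": [[[0.002, -0.02, 0, 0, 0, -0.003, 0.45], [0.006, -0.07, 0, 0, 0, -0.01, 0.45], [0.012, -0.13, 0, 0, 0, -0.019, 0.45], [0.017, -0.19, 0, 0, 0, -0.028, 0.45], [0.023, -0.25, 0, 0, 0, -0.037, 0.45], [0.028, -0.31, 0, 0, 0, -0.046, 0.45], [0.034, -0.37, 0, 0, 0, -0.055, 0.45], [0.039, -0.43, 0, 0, 0, -0.063, 0.45], [0.044, -0.475, 0, 0, 0, -0.069, 0.45], [0.046, -0.5, 0, 0, 0, -0.072, 0.45], [0.046, -0.5, 0, 0, 0, -0.072, 0.45]]]}}

```text
time_s: 7.4
tool_pos: [0.5909, 0.0223, 0.1141]
tool_rot: [-180.0, -0.0, 11.2]
force: [0.1, 0.2, -2.8]
grip_width: 0.0478
grasp_force: 35.0
```

```bash
python3 - <<'E'
from h import *
o=get_obs();print(o["tool_pos"],o["tool_rot"],o["qpos"],o["grip_width"],o["force"])
c=eyes.read_camera("scene");f=c["frame"][:,:,::-1][110:330,130:400];cv2.imwrite("pics/s1.png",cv2.resize(f,None,fx=2.5,fy=2.5,interpolation=2))
E
```

```text
[0.59089563 0.02231811 0.11407275] [-1.79951896e+02 -2.45185969e-03  1.11680474e+01] [-34.30375791  17.65306309  35.13332568 100.51738858 -11.12607355
  65.3161255  -74.59578833] 0.04780723861990008 [ 0.10990266  0.17904037 -2.75992198]
```

View pics/s1.png

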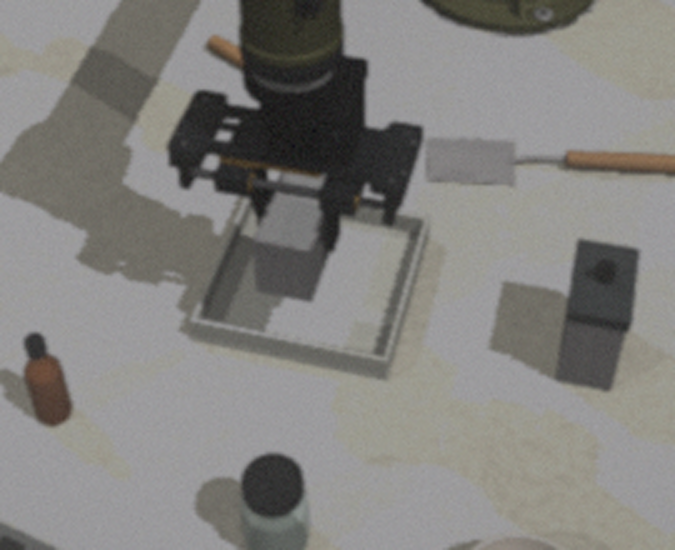

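The caddy is level over the tray at about (290,245) in the crop, clear of the rim. Next I tip it slowly.

Emit:
{"fn": "servo_tool", "kwargs": {"series": [[[0, 0, 0.02, 0, 0.005, 0, 0.45], [0, 0, 0.04, 0, 0.012, 0, 0.45], [0, 0, 0.06, 0, 0.02, 0, 0.45], [0, 0, 0.08, 0, 0.028, 0, 0.45], [0, 0, 0.08, 0, 0.036, 0, 0.45], [0, 0, 0.08, 0, 0.044, 0, 0.45], [0, 0, 0.08, 0, 0.052, 0, 0.45], [0, 0, 0.08, 0, 0.06, 0, 0.45], [0, 0, 0.08, 0, 0.068, 0, 0.45], [0, 0, 0.08, 0, 0.076, 0, 0.45], [0, 0, 0.08, 0, 0.084, 0, 0.45], [0, 0, 0.08, 0, 0.09, 0, 0.45]]]}}

```text
time_s: 8.45
tool_pos: [0.59, 0.0171, 0.0901]
tool_rot: [180.0, -16.2, 10.8]
force: [0.1, -0.0, -3.8]
grip_width: 0.0481
grasp_force: 35.0
```

Emit:
{"fn": "servo_tool", "kwargs": {"series": [[[0, 0, 0, 0, 0.008, 0, 0.45], [0, 0, 0, 0, 0.016, 0, 0.45], [0, 0, 0, 0, 0.024, 0, 0.45], [0, 0, 0, 0, 0.032, 0, 0.45], [0, 0, 0, 0, 0.04, 0, 0.45], [0, 0, 0, 0, 0.048, 0, 0.45], [0, 0, 0, 0, 0.056, 0, 0.45], [0, 0, 0, 0, 0.064, 0, 0.45], [0, 0, 0, 0, 0.072, 0, 0.45], [0, 0, 0, 0, 0.08, 0, 0.45], [0, 0, 0, 0, 0.085, 0, 0.45], [0, 0, 0, 0, 0.085, 0, 0.45]]]}}

```text
time_s: 9.45
tool_pos: [0.5896, 0.0181, 0.0896]
tool_rot: [-180.0, -31.4, 10.8]
force: [-0.0, -0.3, -3.5]
grip_width: 0.0481
grasp_force: 35.0
```

```bash
python3 - <<'E'
from h import *
o=get_obs();print(o["tool_pos"],o["tool_rot"],o["qpos"],o["grip_width"],o["force"])
c=eyes.read_camera("scene");f=c["frame"][:,:,::-1][160:280,190:320];a=cv2.resize(f,None,fx=3,fy=3,interpolation=2)
c=eyes.read_camera("top");f=c["frame"][:,:,::-1][120:240,185:315];b=cv2.resize(f,None,fx=3,fy=3,interpolation=2)
cv2.imwrite("pics/s2.png",np.clip(np.hstack([a,b])*1.5,0,255))
E
```

```text
[0.58957185 0.01810482 0.08957432] [-179.95391814  -31.44098295   10.79613637] [-36.56611894  -2.35147892  35.28068017 129.44709336 -10.33754433
  21.76334784 -71.5668358 ] 0.04811031049119002 [-0.0418393  -0.29967783 -3.48710379][ WARN:0@1.314] global loadsave.cpp:1063 imwrite_ Unsupported depth image for selected encoder is fallbacked to CV_8U.
```

View pics/s2.png

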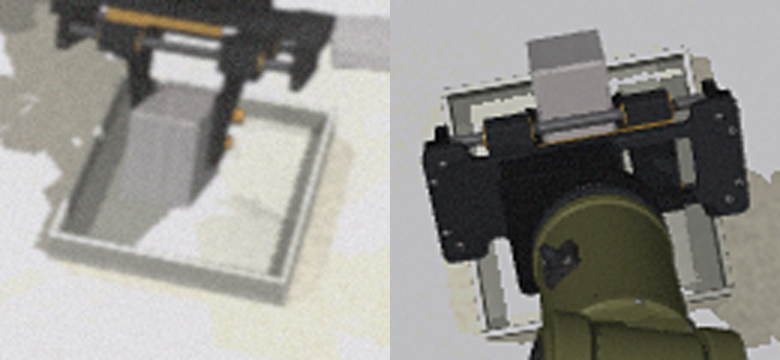

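The left panel shows two orange-brown spots at (238,117) and (229,142) by the finger, which may be the pins. I'll check their 3D positions.

```bash
cat >> h.py <<'E'
def brass(n="scene",img=None):
    c=eyes.read_camera(n);P=pts(c);h=cv2.cvtColor(c["frame"],cv2.COLOR_RGB2HSV)
    m=((h[...,0]>7)&(h[...,0]<28)&(h[...,1]>110)&(h[...,2]>60)&(np.hypot(P[...,0]-.5465,P[...,1]-.011)<.15)&(P[...,2]<.15)).astype(np.uint8)
    k,_,s,ce=cv2.connectedComponentsWithStats(m);L=_
    for i in range(1,k):
        if s[i,4]>3:print(n,s[i,4],ce[i].round(),np.median(P[L==i],0).round(4),cv2.minAreaRect(P[L==i][:,:2].astype(np.float32)*1000)[1:])
    return c
E
python3 - <<'E'
from h import *
print(get_obs()["force"]);brass();brass("top");print(get_obs()["force"])
E
```

```text
[-0.61883857 -0.83955717 -2.13800378]
scene 11 [269. 198.] [0.4693 0.0096 0.0166] ((101.88534545898438, 4.993799209594727), 24.296958923339844)
scene 4 [266. 207.] [0.499  0.0143 0.0144] ((2.98429274559021, 2.3884122371673584), 25.644323348999023)
[-0.64879276 -0.53289506 -2.01873501]
```

```bash
python3 - <<'E'
from h import *
a=([.59,.018,.15],[180,-31.4,10.8]);b=([.585,.018,.15],[180,0,10.8]);c=([.572,-.11,.13],[180,0,0]);d=([.555,-.235,.13],[180,0,-12])
go(*a);go(*b,*a);go(*c,*b);go(*d,*c)
E
```

```text
[0.0996, 0.0028, -0.1709, -0.0003, -0.0007, 0.0005]
[-0.014, -0.0031, -0.0085, 0.0, -0.1744, -0.0]
[-0.1225, 0.411, 0.0667, 0.0, -0.0, 0.06]
[-0.0567, 0.4167, 0.0, 0.0, -0.0, 0.0667]
```

Emit:
{"fn": "servo_tool", "kwargs": {"series": [[[0.02, 0, -0.03, 0, 0, 0, 0.45], [0.04, 0, -0.07, 0, 0, 0, 0.45], [0.07, 0, -0.12, 0, 0, 0, 0.45], [0.1, 0, -0.171, 0, 0, 0, 0.45], [0.1, 0, -0.171, 0, -0.02, 0, 0.45], [0.1, 0, -0.171, 0, -0.045, 0, 0.45], [0.1, 0, -0.171, 0, -0.07, 0, 0.45], [0.1, 0, -0.171, 0, -0.095, 0, 0.45], [0.1, 0, -0.171, 0, -0.12, 0, 0.45], [0.1, 0, -0.171, 0, -0.145, 0, 0.45], [0.1, 0, -0.171, 0, -0.165, 0, 0.45], [0.1, 0, -0.171, 0, -0.1745, 0, 0.45]]]}}

```text
time_s: 10.65
tool_pos: [0.5916, 0.0201, 0.1498]
tool_rot: [179.9, -0.0, 11.0]
force: [0.4, 0.3, -2.5]
grip_width: 0.0477
grasp_force: 35.0
```

```bash
python3 - <<'E'
from h import *
o=get_obs();print(o["tool_pos"],o["tool_rot"],o["force"])
c=brass();f=c["frame"][160:280,190:320,::-1];cv2.imwrite("pics/s3.png",cv2.resize(f,None,fx=4,fy=4,interpolation=2))
b=([.575,-.12,.13],[180,0,0]);d=([.555,-.235,.13],[180,0,-12])
go(*b);go(*d,*b)
E
```

```text
[0.59155864 0.0200967  0.14975627] [ 1.79912433e+02 -1.72926536e-02  1.10196750e+01] [ 0.38611369  0.29150928 -2.4847611 ]
scene 30 [266. 198.] [0.4703 0.003  0.0144] ((8.693347930908203, 20.191329956054688), 4.146439552307129)
scene 24 [262. 206.] [0.5014 0.0072 0.0153] ((6.840366363525391, 18.04598045349121), 4.7092790603637695)
[-0.1447, 0.4477, 0.0656, 0.0007, -0.0001, 0.0613]
[-0.0667, 0.3833, 0.0, 0.0, -0.0, 0.0667]
```

View pics/s3.png

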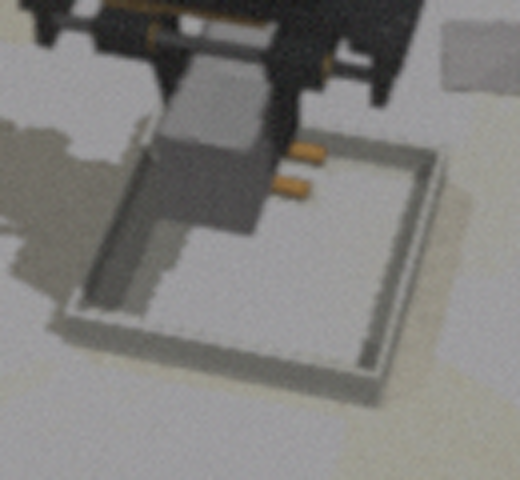

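Both pins lie on the tray floor (crop (307,152) and (293,187)). Now I carry the caddy to the bare bench on the right.

Emit:
{"fn": "servo_tool", "kwargs": {"series": [[[-0.01, 0.03, 0.006, 0, 0, 0.004, 0.45], [-0.03, 0.1, 0.015, 0, 0, 0.014, 0.45], [-0.055, 0.17, 0.025, 0, 0, 0.023, 0.45], [-0.08, 0.25, 0.037, 0, 0, 0.034, 0.45], [-0.105, 0.33, 0.049, 0, 0, 0.045, 0.45], [-0.125, 0.4, 0.06, 0, 0, 0.055, 0.45], [-0.145, 0.448, 0.066, 0, 0, 0.061, 0.45]]]}}

```text
time_s: 11.28
tool_pos: [0.57, -0.1273, 0.1298]
tool_rot: [179.9, -0.1, -0.6]
force: [-0.6, -0.5, -1.7]
grip_width: 0.0481
grasp_force: 35.0
```

Emit:
{"fn": "servo_tool", "kwargs": {"series": [[[-0.005, 0.03, 0, 0, 0, 0.004, 0.45], [-0.017, 0.1, 0, 0, 0, 0.015, 0.45], [-0.03, 0.17, 0, 0, 0, 0.028, 0.45], [-0.042, 0.24, 0, 0, 0, 0.042, 0.45], [-0.055, 0.31, 0, 0, 0, 0.055, 0.45], [-0.063, 0.36, 0, 0, 0, 0.064, 0.45], [-0.067, 0.383, 0, 0, 0, 0.067, 0.45], [-0.067, 0.383, 0, 0, 0, 0.067, 0.45], [-0.067, 0.383, 0, 0, 0, 0.067, 0.45]]]}}

```text
time_s: 12.03
tool_pos: [0.5523, -0.2351, 0.1296]
tool_rot: [-179.9, -0.1, -12.1]
force: [-0.6, -0.3, -2.6]
grip_width: 0.0477
grasp_force: 35.0
```

```bash
python3 - <<'E'
from h import *
o=get_obs();print(o["tool_pos"],o["tool_rot"],o["force"])
c=eyes.read_camera("scene");P=pts(c)
m=(np.abs(P[...,0]-.555)<.09)&(np.abs(P[...,1]+.235)<.06)&(P[...,2]>.004)
print(np.percentile(P[m][:,2],[0,1,3,5]))
f=c["frame"][110:230,90:220,::-1];cv2.imwrite("pics/s4.png",cv2.resize(f,None,fx=4,fy=4,interpolation=2))
E
```

```text
[ 0.55225771 -0.23513     0.12963891] [-1.79896463e+02 -7.81453950e-02 -1.20699175e+01] [-0.5740753  -0.25689535 -2.58172436]
[0.00401182 0.11109822 0.12102258 0.1311582 ]
```

View pics/s4.png

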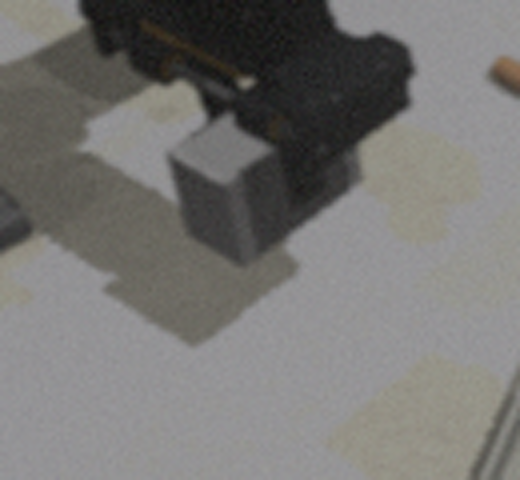

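The caddy is level in the grip over bare bench (crop (240,200)). Next I lower it.

Emit:
{"fn": "servo_tool", "kwargs": {"series": [[[0, 0, 0.03, 0, 0, 0, 0.45], [0, 0, 0.08, 0, 0, 0, 0.45], [0, 0, 0.13, 0, 0, 0, 0.45], [0, 0, 0.18, 0, 0, 0, 0.45], [0, 0, 0.23, 0, 0, 0, 0.45], [0, 0, 0.27, 0, 0, 0, 0.45], [0, 0, 0.3, 0, 0, 0, 0.45], [0, 0, 0.32, 0, 0, 0, 0.45], [0, 0, 0.335, 0, 0, 0, 0.45], [0, 0, 0.345, 0, 0, 0, 0.45], [0, 0, 0.352, 0, 0, 0, 0.45], [0, 0, 0.352, 0, 0, 0, 0.45]]]}}

```text
time_s: 13.08
tool_pos: [0.5523, -0.236, 0.0242]
tool_rot: [-180.0, -0.1, -12.1]
force: [-0.3, 0.4, -3.3]
grip_width: 0.0477
grasp_force: 35.0
```

Still about 2 mm up, so I creep down to contact.

Emit:
{"fn": "servo_tool", "kwargs": {"series": [[[0, 0, 0.002, 0, 0, 0, 0.45], [0, 0, 0.004, 0, 0, 0, 0.45], [0, 0, 0.006, 0, 0, 0, 0.45], [0, 0, 0.007, 0, 0, 0, 0.45], [0, 0, 0.007, 0, 0, 0, 0.45]]]}}

```text
time_s: 13.5
tool_pos: [0.5524, -0.2359, 0.0222]
tool_rot: [-180.0, -0.1, -12.1]
force: [-0.1, -0.2, -2.9]
grip_width: 0.0477
grasp_force: 35.0
```

Emit:
{"fn": "servo_tool", "kwargs": {"series": [[[0, 0, 0.002, 0, 0, 0, 0.45], [0, 0, 0.003, 0, 0, 0, 0.45], [0, 0, 0.004, 0, 0, 0, 0.45], [0, 0, 0.004, 0, 0, 0, 0.45]]]}}

```text
time_s: 13.83
tool_pos: [0.5524, -0.236, 0.0221]
tool_rot: [-179.9, -0.1, -12.1]
force: [-3.1, 1.6, 7.9]
grip_width: 0.0481
grasp_force: 35.0
```

Contact. Now I release it and rise.

Emit:
{"fn": "servo_tool", "kwargs": {"series": [[[0, 0, -0.002, 0, 0, 0, 0.6], [0, 0, -0.002, 0, 0, 0, 0.8], [0, 0, -0.002, 0, 0, 0, 0.95], [0, 0, -0.002, 0, 0, 0, 0.95], [0, 0, -0.002, 0, 0, 0, 0.95], [0, 0, -0.002, 0, 0, 0, 0.95], [0, 0, -0.002, 0, 0, 0, 0.95], [0, 0, -0.002, 0, 0, 0, 0.95]]]}}

```text
time_s: 14.5
tool_pos: [0.5522, -0.236, 0.0214]
tool_rot: [-180.0, -0.1, -12.1]
force: [-0.8, -0.8, -0.7]
grip_width: 0.0815
grasp_force: 0.0
```

Emit:
{"fn": "servo_tool", "kwargs": {"series": [[[0, 0, -0.03, 0, 0, 0, 0.95], [0, 0, -0.08, 0, 0, 0, 0.95], [0, 0, -0.14, 0, 0, 0, 0.95], [0, 0, -0.2, 0, 0, 0, 0.95], [0, 0, -0.28, 0, 0, 0, 0.95], [0, 0, -0.36, 0, 0, 0, 0.95], [0, 0, -0.44, 0, 0, 0, 0.95], [0, 0, -0.52, 0, 0, 0, 0.95], [0, 0, -0.6, 0, 0, 0, 0.95], [0, 0, -0.6, 0, 0, 0, 0.95], [0, 0, -0.6, 0, 0, 0, 0.95]]]}}

```text
time_s: 15.42
tool_pos: [0.5528, -0.2366, 0.2036]
tool_rot: [-180.0, -0.3, -12.1]
force: [0.2, 0.2, -0.6]
grip_width: 0.0825
grasp_force: 0.0
```

```bash
python3 - <<'E'
from h import *
o=get_obs();print(o["tool_pos"],o["time_s"],o["grip_width"])
c=brass();cv2.imwrite("pics/s5.png",c["frame"][:,:,::-1])
P=pts(c);m=(np.abs(P[...,0]-.555)<.08)&(np.abs(P[...,1]+.236)<.06)&(P[...,2]>.055)&(P[...,2]<.07)
print(m.sum(),cv2.minAreaRect(P[m][:,:2].astype(np.float32)*1000),np.median(P[m][:,2]))
E
```

```text
[ 0.55278472 -0.236647    0.20356665] 15.4167 0.08254302719686972
scene 37 [264. 197.] [ 0.4714 -0.0017  0.0153] ((8.224791526794434, 29.327835083007812), 18.973461151123047)
scene 35 [260. 206.] [0.5016 0.0013 0.015 ] ((7.497689723968506, 27.90850067138672), 5.914602756500244)
641 ((552.864501953125, -238.60482788085938), (54.707740783691406, 100.6502914428711), 78.016845703125) 0.06107925607708087
```

View pics/s5.png

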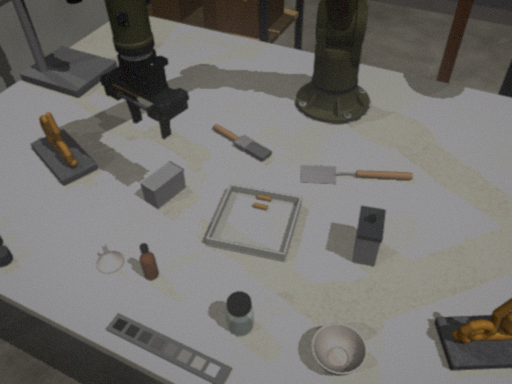

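The caddy stands upright at (163,184), both pins are in the tray at (264,197) and (260,206), the tray hasn't moved, and the gripper is clear.

```bash
python3 -c "
from cell import env
print(env.sign_off())"
```

```text
the job is handed in; nothing more can be done
None
```

Both brass pins are in the white tray after a tip of about 31°, the empty caddy stands upright on the bare bench to its right, the tray looks unmoved, and the job was handed in at about 15.5 s.

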